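# Level the cherry turntable and hold the spirit level down

## Robot

A 7-joint arm with a two-finger parallel gripper is mounted at the origin on the work surface. World frame = base frame: x ahead of the robot, y to its left, z up, the work surface at z = 0. Lengths are in m, angles in degrees, forces in N, time in s.
With the tool pointing down it reaches from about 0.425 to 0.95 m from the base axis. Payload 4.7 kg.
Tool frame: the origin (TCP) lies at the very end of the fingers, on their centre line; the grasp point (between the pads) lies 19 mm behind it; z points along the fingers, x is the direction in which the jaws open and shut, and the axes are right-handed (so a half turn about z gives the same grasp; the last joint's range is limited). The gripper opens to 87 mm and grips with 3 to 60 N. Pads are 19 mm wide; open, the fingers measure 117 mm over their backs; the gripper's body (75 mm by 190 mm) begins 51 mm behind the grasp point.
Start: joints at [64.062, 26.849, -2.785, 87.806, 1.381, 65.374, -4.715], TCP at [0.278, -0.615, 0.223] pointing down, gripper open.
Joint ranges: [-148.3, 148.3], [-19.14, 114.17], [-79.39, 73.82], [5.75, 140.21], [-59.74, 239.74], [12.07, 113.84], [-152.46, 152.46]. Speed limits (degrees/s): [147.25, 147.25, 180, 180, 180, 180, 180].

## Interface

Orientations are given as a 3x3 rotation matrix whose columns are the frame's x, y, z axes.
In Python, from rig import state, capture, camera_model, finish_job gives the robot as it stands.
- The arm moves only by the tool move_arm, never from a script. Its arguments are lists of equal length, an entry for each row: "delta_pos": the shift along the tool's x, y, z in m, a list of three; "angular": the turn, a rotation vector about the tool's x, y, z in degrees, a list of three; "gripper": the opening, from 0 (shut) to 1 (fully open). In form: {"delta_pos": [[tx, ty, tz], ...], "angular": [[ax, ay, az], ...], "gripper": [gripper, ...]}. A call has 1 to 12 rows; each row shifts and turns the pose as measured when the row begins, along the tool's axes as they then stand; what a row does not reach is not made up. A row lasts 1/10 s, in which the tool goes at most 50 mm and 8.59 degrees, less where a joint would pass 70% of its speed; a pose out of reach is approached as far as the arm can. A call is refused whole if a number of a shift passes 0.05 or a number of a turn 8.59, either way. A call with a gripper value outside its range is refused whole. The fingers move at their own pace and stop on an object; "grip_force" is the grip in N (left out, the last holds). Time passes only in rows, so rows that do not move let the fingers close. It gives the time, the measured TCP pose, the force and the opening at its end, in the units of the state.
- state(): the state, without advancing time (a new reading comes with each control period).
- capture(name): name is "side" or "top" or "wrist"; returns the picture (420x560x3 uint8, blue, green, red); there is no depth.
- camera_model(name): a dict with "camera_matrix" (3x3 intrinsics, pixels), "extrinsics" (4x4, takes a point from camera to world coordinates); the wrist camera has in their place "hand_eye" (4x4, takes a point from camera to tool coordinates, whose origin is the TCP and whose axes are the tool frame's). Camera axes: x right, y down, z forward; pixel columns grow to the right and rows downward; lengths in m; the calibration is good to about 2 mm. A picture is of the moment at which its call begins: read the wrist's pose just before it. camera_model takes no time and is no camera call.
- finish_job(): hands the job in, once; it reports no verdict.
The state is a dict: "time": time; "qpos": joint angles; "qd": joint speeds; "effort": joint torques, N m; "tool_pos": TCP position; "ee_rot": TCP orientation; "ft_force": force on the tool from outside, world axes, zero at the start; "ft_torque": the same for the moment, N m; "opening": opening from 0.0 (shut) to 1.0 (fully open).
Only numpy, scipy, OpenCV 4.12 (cv2) and the standard library are available. Lean on these libraries where they do the work, as an engineer would, in place of code of your own. Each camera call takes 0.05 s, during which the arm holds its last target. There are 200 camera calls.

## Task

The turntable's screw-foot end stands too low. First slide the brass bolt fully home into the disc's rim so the disc cannot turn, then turn the screw foot's knob until the spirit level's bubble lies between its two black lines. Finish by pressing the level flat onto the disc where it lies, with about a kilo's push, and end the program while still pressing, bubble still between the lines, so that I can tighten the lock nut; leave the bowl and the other things alone.

Things in the scene. Friction and masses are not known exactly. Their poses are not given: they have to be found in the camera images.
- stand: Turntable stand, fixed to the side table: dark board 200 x 470 mm, top about 40 mm up, carrying the disc. Two fixed feet under its -y end (it tips about their line, y = -170 mm), one screw foot at its +y end. Origin: on the table's surface below the disc's centre; y runs along the board to the screw foot, z up; this frame does not tilt.
- disc: Red-brown lacquered cherry disc, 270 mm across, 16 mm thick; top face 64 mm above the table when level. Origin: its axis at table height (64 mm below its top face); the frame turns with the disc and tilts with the board. It turns freely until the bolt is home.
- bolt (a joint): Travel of the brass slide bolt on the board's -y end, m: 0 fully drawn back, 0.024 fully home in the notch of the disc's rim (a firm stop). It slides along the stand's +y with about 2 N of friction and stays where it is left. Starts at 0 to 0.007, in line with the notch.
- bolt_grip (a point): Point on the axis of the bolt's upright round brass stud, 83 mm above the table; stud 14 mm in diameter, from 69 to 97 mm up, moving with the bolt. Two low staples over the bolt reach 65 mm up; otherwise clear on both x sides. The disc's rim is 57 mm away on the +y side with the bolt drawn back, 33 mm when home.
- foot_knob (a point): Centre of the screw foot's round fluted brass knob, 40 mm in diameter, 82 to 106 mm above the table, at y = +200 mm of the stand; upright axis, height constant (the board climbs on the screw). Clockwise seen from above raises this end, 10 mm a turn; friction 0.1 N m, stays where left. 1.5 to 4.5 rad clockwise are needed. The disc's rim is 65 mm away and lower.
- level: Loose spirit level, aluminium bar 24 mm wide, 200 mm long, 34 mm high, 0.40 kg, on the near half of the disc, roughly along the stand's y. Origin: centre of its underside; own y along its length, same way as the stand's; z up. Vial window in the middle; flat bare metal ends from 34 to 92 mm either side of the middle (black caps beyond) are the places to press. Hard to the touch.
- vial (a point): Middle of the yellow-green vial, midway between its two black lines (10.5 mm either side), on the level's axis 28.5 mm above its underside; axes as the level's.
- bubble (a point): Centre of the pale bubble, 16 mm long. It moves along the level's y to the higher end, 0.6 mm per 0.001 rad of slope: 2.6 mm per rad of the knob, clockwise moving it towards +y. It starts on the -y side, 4 to 12 mm from the middle, and settles within a second.
- bowl: Mulberry bowl of shogi pieces, 108 mm across, 46 mm high, standing loose on the far half of the disc. Origin: centre of its underside. To be left alone.
- bell: Brass hand bell with a dark handle, 62 mm across, 106 mm high, loose on the side table beside or beyond the stand. Origin: centre of its underside. To be left alone.
- tortoise: Bronze tortoise figurine about 90 x 60 x 36 mm, loose on the side table beside or beyond the stand. Origin: centre of its underside. To be left alone.
- flask: Rust-glazed sake flask, 78 mm across, 128 mm high, loose on the side table beside or beyond the stand. Origin: centre of its underside. To be left alone.
Mind the look-alikes: they are no part of the job. Several things have the shape of the level; the one meant has the colours described above.

How it is judged:
By the outcome, as a careful person would: the job done as asked, in the order asked, and still so for the second after the job is handed in, while the arm keeps its last pose, push and grip.
It also fails if it takes over 72 s, if anything falls off the work surface, if the arm or the gripper's body presses on something with over 40 N, if the wrist force passes 120 N, or if a joint passes its speed limit or range.

## Working session

There is one attempt and no reset: what is moved stays moved. The work goes in short steps, Python scripts to look and compute and a tool call to move; the robot and the scene stay as the last step left them, time stands still between calls to the robot, and variables do not carry over. Pictures are saved under pics/ and viewed, about 8 in all and at most 12, crops included, and the job is handed in when it is done.

Besides the shell and the picture viewer there is one more tool, called after "Call:" as a command line: name --argument value ..., lists and objects as JSON in quotes. move_arm: Moves the arm, as the interface text tells. Its arguments: {"type":"object","properties":{"delta_pos":{"type":"array","items":{"type":"array","items":{"type":"number"}}},"angular":{"type":"array","items":{"type":"array","items":{"type":"number"}}},"gripper":{"type":"array","items":{"type":"number"}},"grip_force":{"type":"number"}},"required":["delta_pos","angular","gripper"]}

```bash
ls; mkdir -p pics; python3 - <<'E'
from rig import *
import cv2,numpy as np
a=capture("side");b=capture("top")
cv2.imwrite("pics/side0.png",a);cv2.imwrite("pics/top0.png",b)
for n in("side","top"):
  m=camera_model(n);print(n,np.round(m["camera_matrix"],1).tolist(),np.round(m["extrinsics"],3).tolist())
print(np.round(camera_model("wrist")["hand_eye"],3).tolist(),np.round(camera_model("wrist")["camera_matrix"],1).tolist())
s=state();print(s["time"],s["tool_pos"],np.round(s["ee_rot"],3).tolist(),s["ft_force"],s["opening"])
E
```

```text
pics
side [[462.8, 0.0, 279.9], [0.0, 462.8, 215.9], [0.0, 0.0, 1.0]] [[-0.988, -0.124, 0.09, 0.555], [-0.152, 0.739, -0.656, 0.768], [0.015, -0.662, -0.749, 0.965], [0.0, 0.0, 0.0, 1.0]]
top [[379.0, 0.0, 274.4], [0.0, 379.0, 206.4], [0.0, 0.0, 1.0]] [[-0.007, -0.988, 0.157, 0.49], [-1.0, 0.003, -0.02, 0.003], [0.02, -0.157, -0.987, 1.088], [0.0, 0.0, 0.0, 1.0]]
[[1.0, -0.0, 0.0, 0.001], [0.0, 0.968, 0.253, -0.067], [-0.0, -0.253, 0.968, -0.161], [0.0, 0.0, 0.0, 1.0]] [[341.6, 0.0, 277.9], [0.0, 341.6, 211.9], [0.0, 0.0, 1.0]]
0.1 [ 0.27737746 -0.61480542  0.22162186] [[0.411, -0.912, -0.001], [-0.912, -0.411, 0.002], [-0.002, 0.0, -1.0]] [ 0.51179245 -0.71562452 -0.55020601] 0.9996869556886376
```

View pics/top0.png

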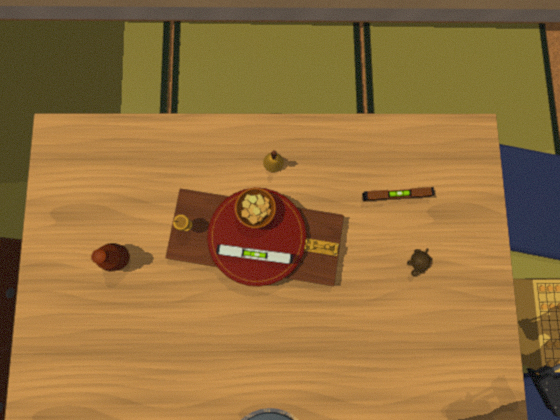

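View pics/side0.png

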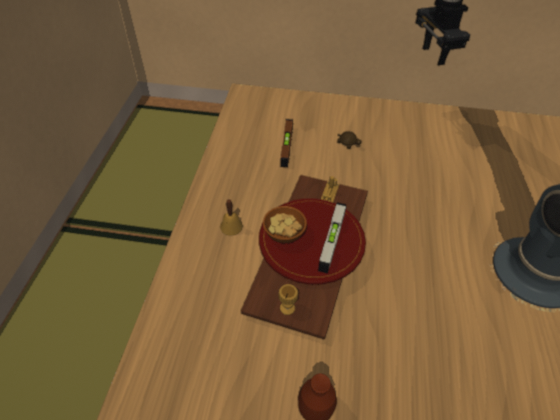

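The top view shows the knob at (182,223), the disc around (257,236), the level at (255,254), the bolt at (322,246), the bowl at (255,208), and the flask at (110,257). The look-alike level is at (398,194). The side view agrees. I'll enlarge both views next to measure them.

```bash
cat > h.py <<'E'
from rig import *
import cv2,numpy as np
def px2w(n,u,v,z):
    m=camera_model(n);K=m["camera_matrix"]
    if n=="wrist":
        s=state();T=np.eye(4);T[:3,:3]=s["ee_rot"];T[:3,3]=s["tool_pos"];E=T@np.array(m["hand_eye"])
    else: E=np.array(m["extrinsics"])
    d=E[:3,:3]@np.linalg.solve(np.array(K),[u,v,1]);o=E[:3,3]
    return o+d*(z-o[2])/d[2]
def w2px(n,p):
    m=camera_model(n);E=np.array(m["extrinsics"])
    if n=="wrist": pass
    c=np.linalg.inv(E)@np.r_[p,1];q=np.array(m["camera_matrix"])@c[:3];return q[:2]/q[2]
E
python3 - <<'E'
import cv2,numpy as np
a=cv2.imread("pics/top0.png")[183:291,160:350];b=cv2.imread("pics/side0.png")[170:335,240:375]
cv2.imwrite("pics/topc.png",cv2.resize(a,None,fx=4,fy=4,interpolation=cv2.INTER_CUBIC))
cv2.imwrite("pics/sidec.png",cv2.resize(b,None,fx=3.6,fy=3.6,interpolation=cv2.INTER_CUBIC))
E
```

```text
(no output)
```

View pics/topc.png

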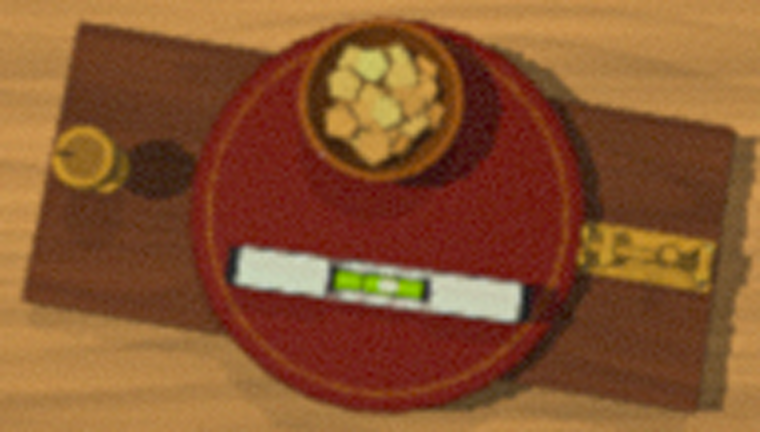

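View pics/sidec.png

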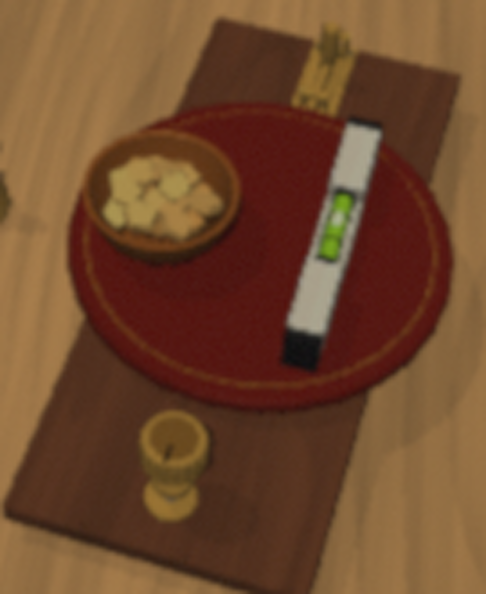

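Top crop: board corners at (80,22), (735,130), (697,410) and (25,300). The knob top is at (84,156), the level spans (233,265) to (526,302), and the bolt stud is around (690,252). The bubble sits right of the vial's middle, on the -y side. In the side crop the knob top is at (175,440) and the stud top at about (335,35).

```bash
python3 - <<'E'
from h import *
t=lambda u,v,z:px2w("top",160+u/4,183+v/4,z)
s=lambda u,v,z:px2w("side",240+u/3.6,170+v/3.6,z)
c=np.array([t(80,22,.036),t(735,130,.04),t(697,410,.04),t(25,300,.036)])
print(np.round(c,3).tolist())
for i in range(4):print(np.linalg.norm(c[i]-c[i-1]))
ax=((c[0]+c[3])-(c[1]+c[2]))/2;print("yaw of +y from world +y deg",np.degrees(np.arctan2(-ax[0],ax[1])), "ctr",c.mean(0))
print("disc c",t(388,215,.064),"knobT",t(84,156,.106),"knobS",s(175,440,.106))
print("studT",t(690,252,.097),"studS",s(335,35,.097))
a,b=t(233,265,.098),t(526,302,.098);print("lev",a,b,np.linalg.norm(a-b),np.degrees(np.arctan2(-(a-b)[0],(a-b)[1])))
E
```

```text
[[0.709, 0.247, 0.036], [0.63, -0.213, 0.04], [0.438, -0.18, 0.04], [0.515, 0.278, 0.036]]
0.19644893125382437
0.4665396790947123
0.19463553403013661
0.46468125581867914
yaw of +y from world +y deg -9.654430364356632 ctr [0.57307187 0.03264127 0.038     ]
disc c [0.56984106 0.02887428 0.064     ] knobT [0.60584719 0.22487447 0.106     ] knobS [0.6051632  0.23011692 0.106     ]
studT [ 0.5421069  -0.16912953  0.097     ] studS [ 0.53692449 -0.14469299  0.097     ]
lev [0.53532204 0.12833764 0.098     ] [ 0.51038911 -0.06137268  0.098     ] 0.1913417221746197 -7.487262857938381
```

Call:
move_arm --delta_pos '[[0, 0, 0], [0, 0, 0], [0, 0, 0], [0, 0, 0], [0, 0, 0], [0, 0, 0], [0, 0, 0]]' --angular '[[0, 0, -8], [0, 0, -8], [0, 0, -8], [0, 0, -8], [0, 0, -8], [0, 0, -8], [0, 0, -8]]' --gripper '[1, 1, 1, 1, 1, 1, 1]'

```text
time: 0.8
tool_pos: [0.2763, -0.6123, 0.217]
ee_rot: [[0.992, -0.13, -0.005], [-0.13, -0.992, 0.009], [-0.006, -0.008, -1.0]]
ft_force: [0.2, -1.4, 0.3]
opening: 1.002
```

Call:
move_arm --delta_pos '[[0.015, -0.0415, 0], [0.015, -0.0415, 0], [0.015, -0.0415, 0], [0.015, -0.0415, 0], [0.015, -0.0415, 0], [0.015, -0.0415, 0], [0.015, -0.0415, 0], [0.015, -0.0415, 0], [0.015, -0.0415, 0], [0.015, -0.0415, 0], [0.015, -0.0415, 0], [0.015, -0.0415, 0]]' --angular '[[0, 0, 0], [0, 0, 0], [0, 0, 0], [0, 0, 0], [0, 0, 0], [0, 0, 0], [0, 0, 0], [0, 0, 0], [0, 0, 0], [0, 0, 0], [0, 0, 0], [0, 0, 0]]' --gripper '[1, 1, 1, 1, 1, 1, 1, 1, 1, 1, 1, 1]'

```text
time: 2.0
tool_pos: [0.5211, -0.1324, 0.2134]
ee_rot: [[0.989, -0.145, -0.013], [-0.145, -0.989, 0.01], [-0.015, -0.008, -1.0]]
ft_force: [1.1, -0.4, 0.2]
opening: 1.004
```

```bash
python3 - <<'E'
from h import *
s=state();a=capture("wrist");cv2.imwrite("pics/w1.png",a)
print(s["time"],s["tool_pos"],np.round(s["ee_rot"],3).tolist(),np.round(s["qpos"],1))
E
```

```text
2.0 [ 0.5210852  -0.13238342  0.21338289] [[0.989, -0.145, -0.013], [-0.145, -0.989, 0.01], [-0.015, -0.008, -1.0]] [ 33.3  17.4 -28.6 105.3   8.9  60.4  -7. ]
```

View pics/w1.png

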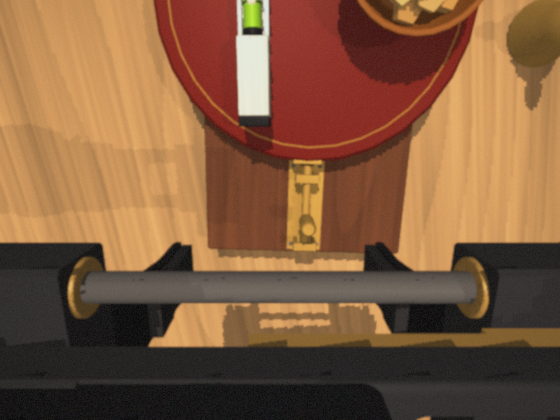

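Wrist view: the stud is at about (308,229), the board's -y edge runs from (208,248) to (398,252), and the bolt plate lies at column 305. The gripper bar is at row 285.

```bash
python3 - <<'E'
from h import *
f=lambda *a:np.round(px2w("wrist",*a),4)
print("stud",f(308,229,.097),f(308,229,.083),"edge",f(208,248,.04),f(398,252,.04),"plate",f(306,165,.05),f(304,248,.05))
u=np.array([.168,.986]);D=np.array([.571,.031])
for y in(-.192,-.185):print(D+u*y)
a=cv2.imread("pics/w1.png")[140:260,250:360];cv2.imwrite("pics/w1c.png",cv2.resize(a,None,fx=5,fy=5,interpolation=cv2.INTER_CUBIC))
E
```

```text
stud [ 0.5451 -0.1444  0.097 ] [ 0.5456 -0.1487  0.083 ] edge [ 0.4417 -0.1688  0.04  ] [ 0.6373 -0.199   0.04  ] plate [ 0.5523 -0.0955  0.05  ] [ 0.5407 -0.1782  0.05  ]
[ 0.538744 -0.158312]
[ 0.53992 -0.15141]
```

View pics/w1c.png

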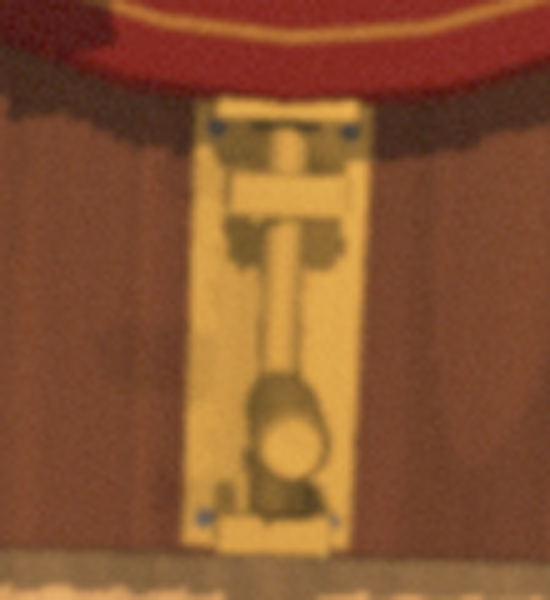

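Call:
move_arm --delta_pos '[[0.013, 0.005, 0], [0.013, 0.005, 0], [0, 0, 0.03], [0, 0, 0.03], [0, 0, 0.03], [0, 0, 0.025], [0, 0, 0]]' --angular '[[-0.5, 0.8, 0], [0, 0, 0], [0, 0, 0], [0, 0, 0], [0, 0, 0], [0, 0, 0], [0, 0, 0]]' --gripper '[1, 1, 1, 1, 1, 1, 1]'

```text
time: 2.75
tool_pos: [0.5544, -0.1469, 0.0941]
ee_rot: [[0.99, -0.143, 0.006], [-0.143, -0.99, -0.0], [0.006, -0.001, -1.0]]
ft_force: [-0.3, 0.3, 0.3]
opening: 0.999
```

```bash
python3 - <<'E'
from h import *
s=state();a=capture("wrist");cv2.imwrite("pics/w2.png",a)
print(s["time"],s["tool_pos"],np.round(s["ee_rot"],3).tolist(),s["ft_force"])
E
```

```text
2.75 [ 0.55444183 -0.14690049  0.09410319] [[0.99, -0.143, 0.006], [-0.143, -0.99, -0.0], [0.006, -0.001, -1.0]] [-0.28057956  0.30528067  0.25126507]
```

View pics/w2.png

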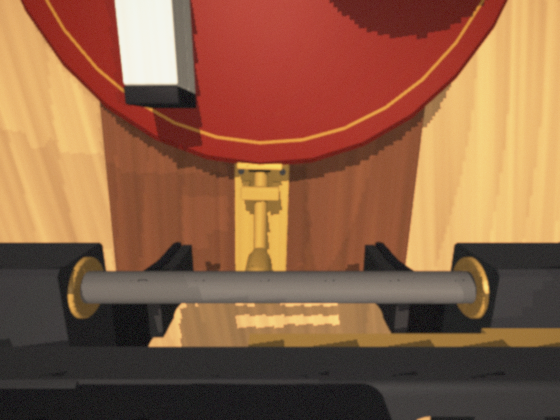

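Wrist view 2: the stud shaft is at (259,262), about 19 px left of the tool's centre line, so I need to shift about -9 mm in tool x.

Call:
move_arm --delta_pos '[[-0.009, -0.001, 0], [0, 0, 0.02], [0, 0, 0], [0, 0, 0], [0, 0, 0], [0, 0, 0], [0, 0, 0], [0, 0, 0]]' --angular '[[0, 0, 0], [0, -0.3, 0], [0, 0, 0], [0, 0, 0], [0, 0, 0], [0, 0, 0], [0, 0, 0], [0, 0, 0]]' --gripper '[1, 1, 0, 0, 0, 0, 0, 0]' --grip_force 15

```text
time: 3.6
tool_pos: [0.5512, -0.1493, 0.0851]
ee_rot: [[0.989, -0.149, 0.018], [-0.149, -0.989, -0.006], [0.019, 0.003, -1.0]]
ft_force: [-0.4, 0.9, -0.8]
opening: 0.539
```

Call:
move_arm --delta_pos '[[-0.003, -0.003, 0.012], [0, 0, 0.003], [0, 0, 0], [0, 0, 0], [0, 0, 0], [0, 0, 0], [0, 0, 0], [0, 0, 0]]' --angular '[[0, -0.9, 0], [0, 0, 0], [0, 0, 0], [0, 0, 0], [0, 0, 0], [0, 0, 0], [0, 0, 0], [0, 0, 0]]' --gripper '[0.4, 0.4, 0, 0, 0, 0, 0, 0]'

```text
time: 4.4
tool_pos: [0.5435, -0.1444, 0.0675]
ee_rot: [[0.989, -0.149, -0.011], [-0.149, -0.989, -0.002], [-0.011, 0.004, -1.0]]
ft_force: [0.4, 0.1, -0.9]
opening: 0.148
```

Call:
move_arm --delta_pos '[[0, 0, -0.003], [0, 0, 0]]' --angular '[[0, 0.5, 0], [0, 0, 0]]' --gripper '[0, 0]'

```text
time: 4.6
tool_pos: [0.5437, -0.1441, 0.0685]
ee_rot: [[0.989, -0.149, -0.001], [-0.149, -0.989, -0.002], [-0.001, 0.002, -1.0]]
ft_force: [0.9, -0.3, -0.0]
opening: 0.152
```

Call:
move_arm --delta_pos '[[0, -0.006, 0], [0, -0.006, 0], [0, -0.006, 0]]' --angular '[[0, 0, 0], [0, 0, 0], [0, 0, 0]]' --gripper '[0, 0, 0]'

```text
time: 4.9
tool_pos: [0.5462, -0.1289, 0.0685]
ee_rot: [[0.988, -0.152, -0.002], [-0.152, -0.988, -0.005], [-0.001, 0.006, -1.0]]
ft_force: [0.6, -3.0, -7.5]
opening: 0.146
```

Call:
move_arm --delta_pos '[[0, -0.005, 0], [0, -0.005, 0], [0, -0.004, 0]]' --angular '[[0, 0, 0], [0, 0, 0], [0, 0, 0]]' --gripper '[0, 0, 0]'

```text
time: 5.2
tool_pos: [0.5474, -0.122, 0.0685]
ee_rot: [[0.988, -0.154, -0.004], [-0.154, -0.988, -0.017], [-0.002, 0.017, -1.0]]
ft_force: [0.6, -10.3, -4.2]
opening: 0.136
```

Call:
move_arm --delta_pos '[[0, -0.006, 0], [0, -0.006, 0], [0, -0.006, 0], [0, -0.004, 0]]' --angular '[[0.5, 0, 0], [0, 0, 0], [0, 0, 0], [0, 0, 0]]' --gripper '[0, 0, 0, 0]' --grip_force 30

```text
time: 5.6
tool_pos: [0.5474, -0.1223, 0.0683]
ee_rot: [[0.986, -0.167, -0.011], [-0.167, -0.985, -0.037], [-0.004, 0.038, -0.999]]
ft_force: [0.4, -8.4, -5.5]
opening: 0.127
```

Call:
move_arm --delta_pos '[[0, 0, 0], [0, 0, 0], [0, 0, 0], [0, 0, 0], [0, 0, -0.03], [0, 0, -0.04], [0, 0, -0.03], [0, 0, 0]]' --angular '[[0, 0, 0], [0, 0, 0], [0, 0, 0], [0, 0, 0], [0.8, 0.3, 0], [0.8, 0, 0], [0, 0, 0], [0, 0, 0]]' --gripper '[0.6, 0.6, 0.6, 0.6, 0.7, 0.7, 0.7, 0.7]'

```text
time: 6.4
tool_pos: [0.549, -0.1127, 0.1737]
ee_rot: [[0.987, -0.16, 0.0], [-0.16, -0.987, -0.004], [0.001, 0.004, -1.0]]
ft_force: [0.3, 1.1, 0.8]
opening: 0.687
```

```bash
python3 - <<'E'
from h import *
s=state();a=capture("wrist");cv2.imwrite("pics/w3.png",a[120:300,180:420].repeat(3,0).repeat(3,1)[:,:720])
print(s["time"],s["tool_pos"],np.round(s["ee_rot"],3).tolist(),s["ft_force"],s["opening"])
cv2.imwrite("pics/w3f.png",a)
E
```

```text
6.4 [ 0.54903512 -0.112725    0.17374624] [[0.987, -0.16, 0.0], [-0.16, -0.987, -0.004], [0.001, 0.004, -1.0]] [0.27719991 1.11819652 0.78443097] 0.6868285090145763
```

View pics/w3.png

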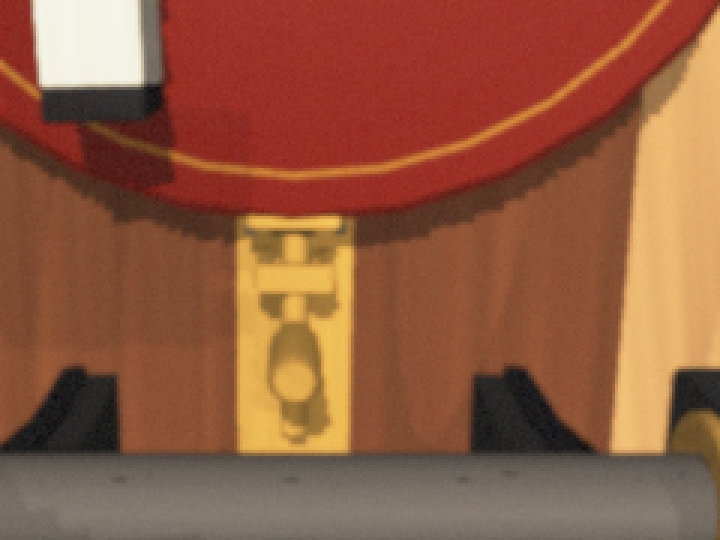

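The stud top is at (278,246) and the disc rim at (278,191) in full-frame pixels.

```bash
python3 - <<'E'
from h import *
a=px2w("wrist",278,246,.097)
for z in(.064,.056,.048):
  b=px2w("wrist",278.5,191,z);print(a,b,np.linalg.norm((a-b)[:2]))
E
```

```text
[ 0.54303649 -0.13310059  0.097     ] [ 0.54892677 -0.09912013  0.064     ] 0.034487204910561814
[ 0.54303649 -0.13310059  0.097     ] [ 0.54867175 -0.10071252  0.056     ] 0.032874662862528256
[ 0.54303649 -0.13310059  0.097     ] [ 0.54841672 -0.10230491  0.048     ] 0.03126213518784625
```

```bash
python3 - <<'E'
from h import *
m=camera_model("wrist");K=np.array(m["camera_matrix"]);T=np.eye(4)
T[:3,:3]=[[0.989,-0.145,-0.013],[-0.145,-0.989,0.01],[-0.015,-0.008,-1]];T[:3,3]=[.52108,-.13238,.21338]
E=T@np.array(m["hand_eye"])
def f(u,v,z):
  d=E[:3,:3]@np.linalg.solve(K,[u,v,1]);o=E[:3,3];return o+d*(z-o[2])/d[2]
a=f(308.5,229,.097);b=f(308.5,159.5,.06);print(a,b,np.linalg.norm((a-b)[:2]))
E
```

```text
[ 0.54104286 -0.15497558  0.097     ] [ 0.55053199 -0.10067643  0.06      ] 0.055122064557973895
```

Call:
move_arm --delta_pos '[[-0.0025, 0.022, 0], [0, 0.022, 0], [0, 0, 0], [0, 0, 0], [0, 0, 0.02], [0, 0, 0.02], [0, 0, 0.02], [0, 0, 0]]' --angular '[[0, 0, 0], [0, 0, 0], [0, 0, 0], [0, 0, 0], [0, 0, 0], [0, 0, 0], [0, 0, 0], [0, 0, 0]]' --gripper '[0, 0, 0, 0, 0, 0, 0, 0]'

```text
time: 7.25
tool_pos: [0.536, -0.1471, 0.1058]
ee_rot: [[0.989, -0.149, -0.009], [-0.149, -0.989, 0.003], [-0.009, -0.002, -1.0]]
ft_force: [-0.3, 1.5, 0.7]
opening: 0.063
```

Call:
move_arm --delta_pos '[[0.002, 0.011, 0], [0.001, 0.002, 0], [0, 0, 0]]' --angular '[[0, 0.3, 0], [0, 0, 0], [0, 0, 0]]' --gripper '[0, 0, 0]'

```text
time: 7.55
tool_pos: [0.5385, -0.1594, 0.107]
ee_rot: [[0.989, -0.146, -0.002], [-0.146, -0.989, 0.003], [-0.002, -0.003, -1.0]]
ft_force: [0.9, 0.0, 0.0]
opening: 0.007
```

Call:
move_arm --delta_pos '[[0, 0, 0.015], [0, 0, 0.012], [0, 0, 0], [0, 0, 0]]' --angular '[[0, 0, 0], [0, 0, 0], [0, 0, 0], [0, 0, 0]]' --gripper '[0, 0, 0, 0]'

```text
time: 7.95
tool_pos: [0.5391, -0.1597, 0.0789]
ee_rot: [[0.989, -0.147, 0.0], [-0.147, -0.989, 0.002], [-0.0, -0.002, -1.0]]
ft_force: [-0.3, -0.4, 0.8]
opening: 0.008
```

Call:
move_arm --delta_pos '[[0, -0.006, 0], [0, -0.006, 0], [0, -0.006, 0], [0, -0.006, 0]]' --angular '[[0, 0, 0], [0, 0, 0], [0, 0, 0], [0, 0, 0]]' --gripper '[0, 0, 0, 0]'

```text
time: 8.35
tool_pos: [0.5403, -0.1496, 0.0791]
ee_rot: [[0.988, -0.154, -0.004], [-0.154, -0.988, -0.017], [-0.002, 0.018, -1.0]]
ft_force: [-1.3, -12.8, -1.2]
opening: 0.008
```

Call:
move_arm --delta_pos '[[0, -0.012, 0], [0, -0.012, 0]]' --angular '[[0.5, 0, 0], [0.5, 0, 0]]' --gripper '[0, 0]'

```text
time: 8.55
tool_pos: [0.5402, -0.1491, 0.0792]
ee_rot: [[0.986, -0.166, -0.008], [-0.167, -0.986, -0.03], [-0.003, 0.031, -1.0]]
ft_force: [-3.2, -23.3, 1.2]
opening: 0.005
```

Call:
move_arm --delta_pos '[[0, 0.01, 0], [0, 0, -0.03], [0, 0, -0.04], [0, 0, -0.04], [0, 0, -0.02], [0, 0, 0]]' --angular '[[0, 0, 0], [0.5, 0, 0], [0.5, 0, 0], [0, 0, 0], [0, 0, 0], [0, 0, 0]]' --gripper '[0, 0, 0, 0, 0, 0]'

```text
time: 9.15
tool_pos: [0.5393, -0.1571, 0.215]
ee_rot: [[0.986, -0.168, -0.005], [-0.169, -0.986, -0.013], [-0.003, 0.014, -1.0]]
ft_force: [0.1, -0.6, 0.3]
opening: 0.007
```

Call:
move_arm --delta_pos '[[0, -0.04, 0], [0, -0.04, 0], [0, -0.04, 0], [0, -0.04, 0], [0, -0.04, 0], [0, -0.04, 0], [0, -0.04, 0], [0, -0.04, 0], [0, -0.035, 0], [0, -0.03, 0], [0, 0, 0], [0, 0, 0]]' --angular '[[0.8, 0, 0], [0, 0, 0], [0, 0, 0], [0, 0, 0], [0, 0, 0], [0, 0, 0], [0, 0, 0], [0, 0, 0], [0, 0, 0], [0, 0, 0], [0, 0, 0], [0, 0, 0]]' --gripper '[1, 1, 1, 1, 1, 1, 1, 1, 1, 1, 1, 1]'

```text
time: 10.35
tool_pos: [0.5984, 0.2412, 0.199]
ee_rot: [[0.986, -0.164, -0.021], [-0.164, -0.986, 0.002], [-0.021, 0.001, -1.0]]
ft_force: [0.6, -1.7, 0.3]
opening: 0.972
```

```bash
python3 - <<'E'
from h import *
a=capture("wrist");s=state();cv2.imwrite("pics/w4.png",a)
print(s["time"],s["tool_pos"],np.round(s["ee_rot"],3).tolist(),np.round(s["qpos"],1),s["opening"])
E
```

```text
10.4 [0.59798714 0.24146176 0.19901398] [[0.986, -0.164, -0.022], [-0.164, -0.986, 0.003], [-0.022, 0.0, -1.0]] [ -3.2  29.2 -31.9  91.5  15.6  64.9 -48.1] 0.9837235336303659
```

View pics/w4.png

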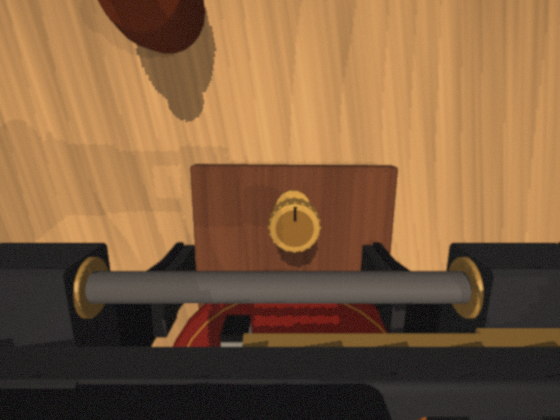

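Wrist view 4: the knob top is centred at (294,228), with its mark pointing up at (294,213). The flask is at (160,20), well clear.

```bash
python3 - <<'E'
from h import *
s=state();p=px2w("wrist",294,228,.106);R=np.array(s["ee_rot"]);print(p,R.T@(np.r_[p[:2],.08]-s["tool_pos"]),s["tool_pos"])
z=R[:,2];print(np.degrees(R.T@np.array([-z[1],z[0],0])))
E
```

```text
[0.60503264 0.22778424 0.106     ] [0.01179396 0.01227793 0.11879055] [0.59798714 0.24146176 0.19901398]
[2.83593959e-02 1.25302303e+00 3.52955748e-19]
```

Call:
move_arm --delta_pos '[[0, 0, 0], [0, 0, 0], [0, 0, 0], [0, 0, 0], [0, 0, 0]]' --angular '[[0, 0, -8], [0, 0, -8], [0, 0, -8], [0, 0, -8], [0, 0, 0]]' --gripper '[1, 1, 1, 1, 1]'

```text
time: 10.9
tool_pos: [0.5975, 0.2331, 0.1963]
ee_rot: [[0.918, 0.395, -0.025], [0.395, -0.919, -0.003], [-0.024, -0.007, -1.0]]
ft_force: [-0.0, -0.5, 0.4]
opening: 1.003
```

```bash
python3 - <<'E'
from h import *
s=state();R=np.array(s["ee_rot"]);print(s["tool_pos"],np.round(R,3).tolist(),np.round(s["qpos"],1))
E
```

```text
[0.59753304 0.23305587 0.1962633 ] [[0.918, 0.395, -0.025], [0.395, -0.919, -0.003], [-0.024, -0.007, -1.0]] [  2.1  30.9 -39.2  91.7  20.1  66.1 -18.4]
```

Call:
move_arm --delta_pos '[[0, 0, 0], [0, 0, 0], [0, 0, 0], [0, 0, 0], [0, 0, 0], [0, 0, 0], [0, 0, 0], [0, 0, 0], [0, 0, 0], [0, 0, 0], [0, 0, 0], [0, 0, 0]]' --angular '[[0, 0, -8.5], [0, 0, -8.5], [0, 0, -8.5], [0, 0, -8.5], [0, 0, -8.5], [0, 0, -8.5], [0, 0, -8.5], [0, 0, -8.5], [0, 0, -8.5], [0, 0, -8.5], [0, 0, -8.5], [0, 0, -8.5]]' --gripper '[1, 1, 1, 1, 1, 1, 1, 1, 1, 1, 1, 1]'

```text
time: 12.1
tool_pos: [0.5985, 0.2155, 0.1925]
ee_rot: [[-0.587, 0.809, -0.026], [0.809, 0.587, -0.017], [0.002, -0.031, -1.0]]
ft_force: [0.6, 0.4, 0.5]
opening: 1.0
```

```bash
cat >> h.py <<'E'
def go(x,y,z):
    s=state();R=np.array(s["ee_rot"]);d=R.T@(np.array([x,y,z])-s["tool_pos"]);zz=R[:,2]
    print(s["time"],"pos",np.round(s["tool_pos"],4),"tool-delta",np.round(d,4),"untilt",np.round(np.degrees(R.T@np.array([-zz[1],zz[0],0])),2),"q",np.round(s["qpos"],1),"yaw",round(np.degrees(np.arctan2(R[1,0],R[0,0])),1),"F",np.round(s["ft_force"],1),"op",round(s["opening"],3))
E
python3 -c "
from h import *
go(.605,.228,.078)"
```

```text
12.1 pos [0.5985 0.2155 0.1925] tool-delta [0.0062 0.0162 0.114 ] untilt [-1.8  -0.09  0.  ] q [ 16.   39.6 -62.3  91.7  35.9  73.1  73.1] yaw 126.0 F [0.6 0.4 0.5] op 1.0
```

Call:
move_arm --delta_pos '[[0.003, 0.008, 0], [0.003, 0.008, 0], [0, 0, 0], [0, 0, 0.03], [0, 0, 0.03], [0, 0, 0]]' --angular '[[-0.9, 0, 0], [-0.8, 0, 0], [0, 0, 0], [0, 0, 0], [0, 0, 0], [0, 0, 0]]' --gripper '[1, 1, 1, 1, 1, 1]'

```text
time: 12.7
tool_pos: [0.6101, 0.2286, 0.1307]
ee_rot: [[-0.569, 0.822, 0.002], [0.822, 0.569, -0.0], [-0.002, 0.002, -1.0]]
ft_force: [-0.6, 0.0, -0.4]
opening: 1.001
```

```bash
python3 -c "
from h import *
go(.605,.228,.078)"
```

```text
12.7 pos [0.6101 0.2286 0.1307] tool-delta [ 0.0025 -0.0047  0.0527] untilt [ 0.1   0.09 -0.  ] q [ 13.6  43.1 -59.2  94.3  40.   66.2  68.8] yaw 124.7 F [-0.6  0.  -0.4] op 1.001
```

Call:
move_arm --delta_pos '[[0.0025, -0.0045, 0], [0, 0, 0], [0, 0, 0.025], [0, 0, 0.02], [0, 0, 0], [0, 0, 0]]' --angular '[[0, 0, 0], [0, 0, 0], [0, 0, 0], [0, 0, 0], [0, 0, 0], [0, 0, 0]]' --gripper '[1, 1, 1, 1, 0.7, 0.7]'

```text
time: 13.3
tool_pos: [0.6078, 0.2311, 0.0919]
ee_rot: [[-0.566, 0.824, 0.012], [0.824, 0.566, 0.004], [-0.004, 0.012, -1.0]]
ft_force: [0.1, 0.3, 0.6]
opening: 0.89
```

```bash
python3 -c "
from h import *
go(.605,.228,.080)"
```

```text
13.3 pos [0.6078 0.2311 0.0919] tool-delta [-0.0009 -0.0042  0.0119] untilt [ 0.69  0.21 -0.  ] q [ 12.6  44.9 -57.5  96.6  42.6  62.1  66.3] yaw 124.5 F [0.1 0.3 0.6] op 0.89
```

Call:
move_arm --delta_pos '[[0, -0.0045, 0.008], [0, 0, 0.003], [0, 0, 0], [0, 0, 0], [0, 0, 0], [0, 0, 0], [0, 0, 0], [0, 0, 0]]' --angular '[[0.7, 0.2, 0], [0, 0, 0], [0, 0, 0], [0, 0, 0], [0, 0, 0], [0, 0, 0], [0, 0, 0], [0, 0, 0]]' --gripper '[0.7, 0.6, 0.3, 0.3, 0.3, 0.3, 0.3, 0.3]' --grip_force 30

```text
time: 14.1
tool_pos: [0.6061, 0.2277, 0.0825]
ee_rot: [[-0.565, 0.825, 0.003], [0.825, 0.565, -0.001], [-0.003, 0.002, -1.0]]
ft_force: [-0.2, -0.6, -0.3]
opening: 0.451
```

```bash
python3 -c "
from h import *
go(.605,.228,.080)"
```

```text
14.1 pos [0.6061 0.2277 0.0825] tool-delta [ 0.0009 -0.0007  0.0025] untilt [0.13 0.16 0.  ] q [ 12.5  45.5 -57.   97.   42.9  61.9  66.1] yaw 124.4 F [-0.2 -0.6 -0.3] op 0.451
```

```bash
cat >> h.py <<'E'
def prof(img,n,a,b,N=67,sub=1):
    # saturation & value profile along world line a->b (vial axis), mm positions relative to mid
    P=np.array([w2px(n,np.array(a)+(np.array(b)-a)*t) for t in np.linspace(0,1,N)],np.float32)
    L=cv2.remap(img,P[None,:,0],P[None,:,1],cv2.INTER_LINEAR)[0].astype(int)
    return L
E
python3 - <<'E'
from h import *
a=np.array([0.5353,.1283,.0925]);b=np.array([.5104,-.0614,.0925]);m=(a+b)/2;u=(a-b)/np.linalg.norm(a-b)
for n in("top","side"):
  img=cv2.imread(f"pics/{n}0.png");print(n)
  for dx in(0,):
    L=prof(img,n,m+u*.04,m-u*.04,33)
    print([(round(40-i*2.5),*map(int,c)) for i,c in enumerate(L)])
E
```

```text
top
[(40, 180, 204, 200), (38, 168, 185, 181), (35, 113, 121, 121), (32, 43, 87, 73), (30, 8, 127, 92), (28, 5, 179, 129), (25, 7, 198, 141), (22, 7, 199, 141), (20, 7, 198, 141), (18, 5, 193, 137), (15, 5, 177, 126), (12, 4, 158, 112), (10, 4, 178, 127), (8, 3, 196, 139), (5, 6, 195, 139), (2, 95, 205, 159), (0, 164, 208, 192), (-2, 177, 209, 201), (-5, 176, 210, 204), (-8, 162, 204, 193), (-10, 109, 192, 171), (-12, 26, 194, 150), (-15, 2, 197, 141), (-18, 5, 198, 139), (-20, 6, 200, 141), (-22, 5, 191, 134), (-25, 2, 151, 105), (-28, 21, 88, 68), (-30, 70, 76, 76), (-32, 123, 133, 133), (-35, 166, 186, 183), (-38, 177, 203, 198), (-40, 179, 208, 202)]
side
[(40, 139, 160, 167), (38, 129, 147, 154), (35, 102, 117, 122), (32, 65, 89, 85), (30, 32, 96, 74), (28, 31, 133, 99), (25, 31, 152, 111), (22, 31, 157, 115), (20, 32, 158, 115), (18, 31, 154, 113), (15, 31, 142, 105), (12, 30, 134, 100), (10, 29, 136, 100), (8, 32, 153, 113), (5, 43, 157, 117), (2, 73, 162, 130), (0, 112, 169, 148), (-2, 134, 172, 162), (-5, 134, 171, 164), (-8, 127, 169, 159), (-10, 109, 165, 149), (-12, 77, 161, 134), (-15, 47, 158, 120), (-18, 33, 156, 115), (-20, 30, 156, 114), (-22, 32, 155, 113), (-25, 29, 134, 99), (-28, 31, 99, 77), (-30, 45, 68, 62), (-32, 80, 94, 95), (-35, 112, 128, 133), (-38, 133, 152, 159), (-40, 140, 161, 167)]
```

Call:
move_arm --delta_pos '[[0, 0, 0], [0, 0, 0], [0, 0, 0], [0, 0, 0], [0, 0, 0], [0, 0, 0], [0, 0, 0], [0, 0, 0]]' --angular '[[0, 0, 8.5], [0, 0, 8.5], [0, 0, 8.5], [0, 0, 8.5], [0, 0, 8.5], [0, 0, 8.5], [0, 0, 8.5], [0, 0, 8.5]]' --gripper '[0.3, 0.3, 0.3, 0.3, 0.3, 0.3, 0.3, 0.3]'

```text
time: 14.9
tool_pos: [0.6061, 0.2293, 0.0824]
ee_rot: [[0.568, 0.823, 0.005], [0.823, -0.568, 0.001], [0.003, 0.004, -1.0]]
ft_force: [2.4, 0.8, -3.2]
opening: 0.451
```

```bash
python3 -c "
from h import *
go(.605,.228,.080)
cv2.imwrite('pics/top1.png',capture('top'))
cv2.imwrite('pics/side1.png',capture('side'))
a=cv2.imread('pics/top1.png')[230:275,210:300];b=cv2.imread('pics/side1.png')[195:275,310:360]
A=cv2.resize(a,(630,315),interpolation=cv2.INTER_CUBIC);B=cv2.resize(b,(156,250),interpolation=cv2.INTER_CUBIC)
A0=cv2.resize(cv2.imread('pics/top0.png')[230:275,210:300],(540,270),interpolation=cv2.INTER_CUBIC)
c=np.zeros((600,800,3),np.uint8);c[:315,:630]=A;c[320:590,:540]=A0;c[340:590,560:716]=B;cv2.imwrite('pics/c1.png',c)"
```

```text
14.9 pos [0.6061 0.2293 0.0824] tool-delta [-0.0017 -0.0002  0.0024] untilt [ 0.21 -0.2   0.  ] q [  4.   39.1 -41.9  97.5  30.9  55.3   5.9] yaw 55.4 F [ 2.4  0.8 -3.2] op 0.451
```

View pics/c1.png

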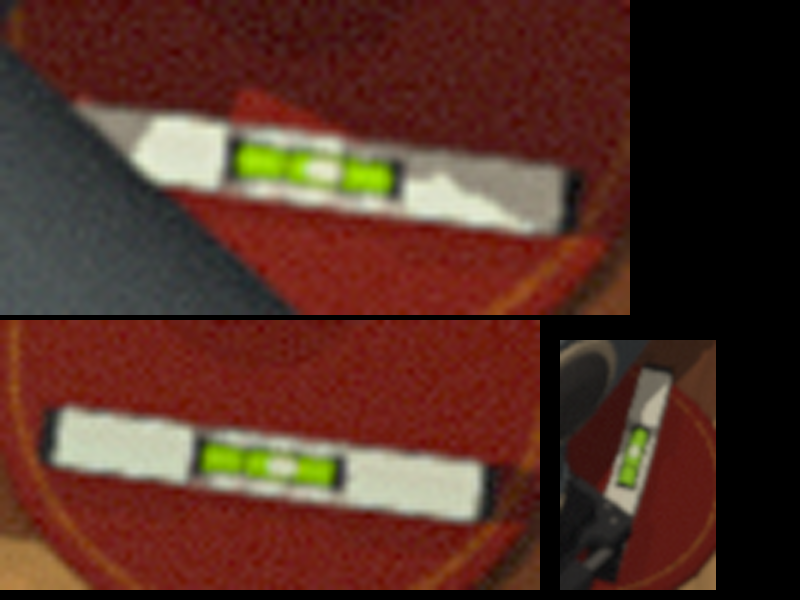

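The top view has the arm clear of the vial. The bubble at about (322,170) is still right of the vial centre at about (316,167). I'll measure it from profiles.

```bash
cat >> h.py <<'E'
def bub(img,n):
    a=np.array([0.5353,.1283,.0925]);b=np.array([.5104,-.0614,.0925]);m=(a+b)/2;u=(a-b)/np.linalg.norm(a-b)
    t=np.linspace(40,-40,161);L=prof(img,n,m+u*.04,m-u*.04,161)
    B=L[:,0].astype(float);G=L[:,1].astype(float);R=L[:,2]
    green=(G-B>.5*(G-B).max());te=t[green]  # vial ends
    i=(t<te.max()-4)&(t>te.min()+4);w=np.clip(B[i]-B[i].min()-.1*np.ptp(B[i]),0,None)
    # black line dips in G (ends at +-10.5)
    j=[(k,G[k]) for k in range(8,153) if i[k] and G[k]==G[max(0,k-10):k+11].min() and G[k]<.93*np.median(G[i])]
    c=(te.max()+te.min())/2;bc=(w*t[i]).sum()/w.sum()
    print(n,"vial ends",te.max(),te.min(),"ctr",c,"bubble",round(bc,2),"off",round(bc-c,2),"dips",[(t[k],g) for k,g in j])
E
python3 - <<'E'
from h import *
for k in(0,1):
  for n in("top","side"): bub(cv2.imread(f"pics/{n}{k}.png"),n)
E
```

```text
top vial ends 30.5 -26.5 ctr 2.0 bubble -3.98 off -5.98 dips [(np.float64(13.0), np.float64(154.0))]
side vial ends 30.0 -27.5 ctr 1.25 bubble -5.12 off -6.37 dips [(np.float64(11.0), np.float64(132.0)), (np.float64(10.5), np.float64(132.0))]
top vial ends 30.0 -27.0 ctr 1.5 bubble -1.97 off -3.47 dips [(np.float64(13.0), np.float64(182.0)), (np.float64(12.5), np.float64(182.0)), (np.float64(12.0), np.float64(182.0)), (np.float64(-8.0), np.float64(181.0)), (np.float64(-8.5), np.float64(181.0)), (np.float64(-9.0), np.float64(181.0)), (np.float64(-9.5), np.float64(181.0)), (np.float64(-10.0), np.float64(181.0))]
side vial ends 28.5 -29.0 ctr -0.25 bubble -5.32 off -5.07 dips [(np.float64(10.5), np.float64(146.0))]
```

Call:
move_arm --delta_pos '[[0, 0, 0], [0, 0, 0], [0, 0, 0], [0, 0, 0], [0, 0, 0], [0, 0, 0], [0, 0, 0], [0, 0, 0], [0, 0, 0], [0, 0, 0], [0, 0, 0], [0, 0, 0]]' --angular '[[0, 0, 8.5], [0, 0, 8.5], [0, 0, 8.5], [0, 0, 8.5], [0, 0, 8.5], [0, 0, 8.5], [0, 0, 8.5], [0, 0, 0], [0, 0, 0], [0, 0, 0], [0, 0, 0], [0, 0, 0]]' --gripper '[0.3, 0.3, 0.3, 0.3, 0.3, 0.3, 0.3, 0.3, 0.3, 0.3, 0.3, 0.3]'

```text
time: 16.2
tool_pos: [0.6074, 0.2299, 0.0824]
ee_rot: [[0.998, -0.062, 0.005], [-0.062, -0.998, 0.002], [0.004, -0.002, -1.0]]
ft_force: [2.0, -0.6, -1.0]
opening: 0.45
```

Call:
move_arm --delta_pos '[[0, 0, 0], [0, 0, 0], [0, 0, 0]]' --angular '[[0, 0, 0], [0, 0, 0], [0, 0, 0]]' --gripper '[0.3, 0.3, 0.3]'

```text
time: 16.5
tool_pos: [0.6074, 0.2299, 0.0824]
ee_rot: [[0.998, -0.06, 0.004], [-0.06, -0.998, 0.002], [0.004, -0.003, -1.0]]
ft_force: [2.2, -0.7, -0.7]
opening: 0.449
```

```bash
python3 -c "
from h import *
go(.605,.228,.080)
for n in('top','side'):
  i=capture(n);cv2.imwrite(f'pics/{n}2.png',i);bub(i,n)"
```

```text
16.5 pos [0.6074 0.2299 0.0824] tool-delta [-0.0022  0.002   0.0024] untilt [-0.16 -0.24 -0.  ] q [ -4.9  35.4 -28.   97.8  20.3  51.6 -44.6] yaw -3.5 F [ 2.2 -0.7 -0.7] op 0.449
top vial ends 30.0 -26.5 ctr 1.75 bubble 0.43 off -1.32 dips [(np.float64(10.5), np.float64(177.0)), (np.float64(-10.5), np.float64(177.0))]
side vial ends 27.0 -27.5 ctr -0.25 bubble -1.56 off -1.31 dips [(np.float64(-12.5), np.float64(132.0))]
```

Call:
move_arm --delta_pos '[[0, 0, 0], [0, 0, 0], [0, 0, 0], [0, 0, 0], [0, 0, 0], [0, 0, 0], [0, 0, 0]]' --angular '[[0, 0, 8.5], [0, 0, 8.5], [0, 0, 0], [0, 0, 0], [0, 0, 0], [0, 0, 0], [0, 0, 0]]' --gripper '[0.3, 0.3, 0.3, 0.3, 1, 1, 1]'

```text
time: 17.3
tool_pos: [0.6068, 0.2312, 0.0825]
ee_rot: [[0.938, -0.347, 0.005], [-0.347, -0.938, 0.004], [0.003, -0.005, -1.0]]
ft_force: [0.4, 0.1, -0.5]
opening: 0.639
```

Call:
move_arm --delta_pos '[[0, 0, 0], [0, 0, -0.02], [0, 0, -0.04], [0, 0, -0.04], [0, 0, -0.03], [0, 0, 0]]' --angular '[[0, 0, 0], [0, 0, 0], [0, 0, 0], [0, 0, 0], [0, 0, 0], [0, 0, 0]]' --gripper '[1, 1, 1, 1, 1, 1]'

```text
time: 17.9
tool_pos: [0.6044, 0.2318, 0.2157]
ee_rot: [[0.94, -0.342, -0.0], [-0.342, -0.94, 0.004], [-0.001, -0.004, -1.0]]
ft_force: [-0.0, -0.5, 0.2]
opening: 0.996
```

```bash
python3 -c "
from h import *
go(.523,.033,.2)
for n in('top','side'):
  i=capture(n);cv2.imwrite(f'pics/{n}3.png',i);bub(i,n)"
```

```text
17.9 pos [0.6044 0.2318 0.2157] tool-delta [-0.0085  0.2147  0.0149] untilt [-0.21  0.08  0.  ] q [ -5.8  26.9 -26.5  91.3  12.7  64.7 -55.3] yaw -20.0 F [-0.  -0.5  0.2] op 0.996
top vial ends 29.5 -27.5 ctr 1.0 bubble 1.15 off 0.15 dips [(np.float64(10.5), np.float64(181.0)), (np.float64(-10.5), np.float64(185.0))]
side vial ends -9.0 -30.5 ctr -19.75 bubble -20.9 off -1.15 dips []
```

Call:
move_arm --delta_pos '[[0, 0, 0], [0, 0, 0], [0, 0, 0], [0, 0, 0], [0, 0, 0], [0, 0, 0], [0, 0, 0], [0, 0, 0], [0, 0, 0], [0, 0, 0], [0, 0, 0], [0, 0, 0]]' --angular '[[0, 0, -8.5], [0, 0, -8.5], [0, 0, -8.5], [0, 0, -8.5], [0, 0, -8.5], [0, 0, -8.5], [0, 0, -8.5], [0, 0, -8.5], [0, 0, -8.5], [0, 0, -8.5], [0, 0, -8.5], [0, 0, -8.5]]' --gripper '[1, 1, 1, 1, 1, 1, 1, 1, 1, 1, 1, 1]'

```text
time: 19.2
tool_pos: [0.5897, 0.2241, 0.1863]
ee_rot: [[0.114, 0.992, -0.045], [0.993, -0.115, -0.014], [-0.019, -0.043, -0.999]]
ft_force: [0.9, 1.2, -0.1]
opening: 0.996
```

```bash
python3 -c "
from h import *
go(.563,.029,.2)"
```

```text
19.2 pos [0.5897 0.2241 0.1863] tool-delta [-0.1971 -0.0046 -0.0097] untilt [-2.44  1.11 -0.  ] q [  8.7  34.4 -49.3  92.4  26.5  68.6  36.8] yaw 83.4 F [ 0.9  1.2 -0.1] op 0.996
```

Call:
move_arm --delta_pos '[[-0.03, 0, -0.004], [-0.035, 0, -0.004], [-0.035, 0, 0], [-0.035, 0, 0], [-0.035, 0, 0], [-0.025, 0, 0], [0, 0, 0], [0, 0, 0]]' --angular '[[-1.2, 0.5, 0], [-0.8, 0.4, 0], [0, 0, 0], [0, 0, 0], [0, 0, 0], [0, 0, 0], [0, 0, 0], [0, 0, 0]]' --gripper '[1, 1, 1, 1, 1, 1, 1, 1]'

```text
time: 20.0
tool_pos: [0.5582, 0.0221, 0.1794]
ee_rot: [[0.105, 0.994, -0.035], [0.994, -0.105, -0.001], [-0.005, -0.035, -0.999]]
ft_force: [-0.2, 0.3, -0.1]
opening: 0.997
```

```bash
python3 -c "
from h import *
a=capture('wrist');go(.563,.029,.2);cv2.imwrite('pics/w5.png',a)"
```

```text
20.05 pos [0.5582 0.0219 0.1792] tool-delta [ 0.0074  0.0033 -0.0209] untilt [-2.02  0.3  -0.  ] q [ 31.8  28.1 -51.4 103.1  23.9  62.7  55.7] yaw 84.0 F [-0.8  0.2 -0.1] op 1.001
```

View pics/w5.png

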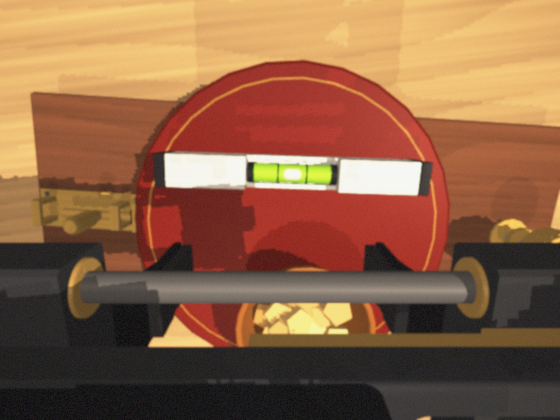

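Wrist view 5: the level runs from (155,168) to (431,179), the vial from (250,173) to (335,176), and the bubble is at about (292,174). The bolt is at (85,210), in line with the disc rim. I'll work from numbers now, to save the last view.

```bash
python3 - <<'E'
from h import *
a=cv2.imread("pics/w5.png")
for off in(-3,0,3):
  print(off,[(u,*map(int,a[round(173.5+(u-292)*.04)+off,u])) for u in range(246,342,2)])
for u,v in((155,168),(431,179)):print(np.round(px2w("wrist",u,v,.092),4))
print(np.round(px2w("wrist",292.5,174.5,.0925),4))
for n in('top','side'):
  i=capture(n);bub(i,n)
E
```

```text
-3 [(246, 113, 127, 138), (248, 53, 55, 58), (250, 55, 54, 57), (252, 45, 80, 70), (254, 57, 226, 179), (256, 64, 244, 213), (258, 61, 244, 211), (260, 66, 244, 214), (262, 61, 243, 213), (264, 67, 244, 214), (266, 61, 243, 209), (268, 66, 245, 216), (270, 63, 244, 215), (272, 67, 245, 216), (274, 67, 244, 216), (276, 60, 233, 188), (278, 54, 175, 137), (280, 65, 243, 209), (282, 68, 244, 215), (284, 143, 242, 234), (286, 215, 244, 246), (288, 225, 246, 246), (290, 223, 246, 246), (292, 233, 247, 247), (294, 233, 247, 247), (296, 231, 246, 247), (298, 231, 246, 246), (300, 169, 246, 239), (302, 69, 244, 217), (304, 61, 243, 210), (306, 56, 186, 143), (308, 62, 229, 183), (310, 64, 244, 215), (312, 64, 244, 214), (314, 65, 244, 214), (316, 66, 244, 214), (318, 69, 245, 218), (320, 66, 245, 218), (322, 67, 245, 217), (324, 68, 245, 217), (326, 67, 245, 218), (328, 68, 245, 217), (330, 59, 231, 187), (332, 52, 96, 80), (334, 49, 49, 53), (336, 51, 55, 59), (338, 107, 118, 127), (340, 211, 228, 235)]
0 [(246, 111, 125, 135), (248, 55, 58, 61), (250, 58, 57, 61), (252, 54, 86, 78), (254, 
[... 1706 characters left out ...]
 (320, 62, 243, 211), (322, 66, 244, 216), (324, 63, 243, 213), (326, 64, 244, 214), (328, 63, 244, 214), (330, 58, 213, 164), (332, 49, 65, 63), (334, 50, 50, 54), (336, 57, 58, 65), (338, 122, 136, 148), (340, 225, 240, 242)]
[ 0.5076 -0.0656  0.092 ]
[0.5367 0.1352 0.092 ]
[0.5228 0.0342 0.0925]Traceback (most recent call last):
  File "<stdin>", line 8, in <module>
  File "h.py", line 27, in bub
    i=(t<te.max()-4)&(t>te.min()+4);w=np.clip(B[i]-B[i].min()-.1*np.ptp(B[i]),0,None)
                                                   ~~~~~~~~^^
    return umr_minimum(a, axis, None, out, keepdims, initial, where)
ValueError: zero-size array to reduction operation minimum which has no identity
```

The two lines are at u=277.8 and 306.3, midpoint 292.0. The bubble spans 283.2 to 300.8, centred at 292.0, so it is centred. Next I'll move over the level with open jaws along its length; the fingers will land about 43–58 mm either side of the middle.

```bash
python3 -c "
from h import *
go(.5225,.0345,.13)"
```

```text
20.1 pos [0.5585 0.0228 0.1797] tool-delta [ 0.0081 -0.0353  0.0509] untilt [-1.97  0.27  0.  ] q [ 31.7  28.1 -51.4 103.1  23.9  62.7  55.7] yaw 84.1 F [ 0.1  0.3 -0.7] op 0.998
```

Call:
move_arm --delta_pos '[[0.007, -0.018, 0], [0, -0.018, 0], [0, 0, 0.02], [0, 0, 0.015], [0, 0, 0], [0, 0, 0]]' --angular '[[-1.0, 0.3, 1.0], [-0.8, 0, 0.8], [0, 0, 0], [0, 0, 0], [0, 0, 0], [0, 0, 0]]' --gripper '[1, 1, 1, 1, 1, 1]'

```text
time: 20.7
tool_pos: [0.5226, 0.0443, 0.1443]
ee_rot: [[0.121, 0.993, -0.001], [0.993, -0.121, 0.006], [0.006, -0.002, -1.0]]
ft_force: [-0.5, -0.5, 0.2]
opening: 1.004
```

```bash
python3 -c "
from h import *
go(.5225,.0345,.11)"
```

```text
20.7 pos [0.5226 0.0443 0.1443] tool-delta [-0.0099  0.0011  0.0342] untilt [-0.09 -0.34 -0.  ] q [ 30.9  26.4 -51.5 110.9  24.8  54.5  50.6] yaw 83.0 F [-0.5 -0.5  0.2] op 1.004
```

Call:
move_arm --delta_pos '[[-0.0095, 0.001, 0.012], [0, 0, 0.012], [0, 0, 0], [0, 0, 0]]' --angular '[[0, -0.3, 0.8], [0, 0, 0], [0, 0, 0], [0, 0, 0]]' --gripper '[1, 1, 1, 1]'

```text
time: 21.1
tool_pos: [0.5238, 0.0343, 0.1186]
ee_rot: [[0.137, 0.991, -0.0], [0.991, -0.137, 0.001], [0.001, -0.001, -1.0]]
ft_force: [0.2, -0.2, 1.0]
opening: 1.001
```

```bash
python3 -c "
from h import *
go(.5225,.0345,.11)"
```

```text
21.1 pos [0.5238 0.0343 0.1186] tool-delta [ 0.     -0.0013  0.0086] untilt [-0.04 -0.07 -0.  ] q [ 30.2  28.1 -49.6 112.2  27.   52.   48.8] yaw 82.1 F [ 0.2 -0.2  1. ] op 1.001
```

Well aligned. I'll descend gently until contact.

Call:
move_arm --delta_pos '[[0, -0.001, 0.008], [0, 0, 0.005], [0, 0, 0.003], [0, 0, 0.003]]' --angular '[[0, 0, 0], [0, 0, 0], [0, 0, 0], [0, 0, 0]]' --gripper '[1, 1, 1, 1]'

```text
time: 21.5
tool_pos: [0.5234, 0.0345, 0.0988]
ee_rot: [[0.137, 0.991, 0.001], [0.991, -0.137, 0.002], [0.002, 0.001, -1.0]]
ft_force: [-0.2, -0.4, 0.1]
opening: 1.001
```

Call:
move_arm --delta_pos '[[0, 0, 0.002], [0, 0, 0.002]]' --angular '[[0, 0, 0], [0, 0, 0]]' --gripper '[1, 1]'

```text
time: 21.7
tool_pos: [0.524, 0.0343, 0.0975]
ee_rot: [[0.137, 0.991, 0.001], [0.991, -0.137, -0.002], [-0.002, 0.002, -1.0]]
ft_force: [-7.0, -1.4, 21.1]
opening: 0.997
```

Call:
move_arm --delta_pos '[[0, 0, 0], [0, 0, 0]]' --angular '[[0, 0, 0], [0, 0, 0]]' --gripper '[1, 1]'

```text
time: 21.9
tool_pos: [0.5248, 0.0348, 0.099]
ee_rot: [[0.137, 0.991, 0.003], [0.991, -0.137, -0.003], [-0.003, 0.004, -1.0]]
ft_force: [0.5, -0.2, 0.7]
opening: 1.003
```

Call:
move_arm --delta_pos '[[0, -0.001, 0.001], [0, 0, 0.001], [0, 0, 0.001]]' --angular '[[0.2, 0.15, 0], [0, 0, 0], [0, 0, 0]]' --gripper '[1, 1, 1]'

```text
time: 22.2
tool_pos: [0.5244, 0.0352, 0.0978]
ee_rot: [[0.137, 0.991, 0.001], [0.991, -0.137, -0.002], [-0.001, 0.001, -1.0]]
ft_force: [-4.1, -0.5, 12.2]
opening: 0.996
```

Call:
move_arm --delta_pos '[[0, 0, 0.001]]' --angular '[[0, 0, 0]]' --gripper '[1]'

```text
time: 22.3
tool_pos: [0.5244, 0.0352, 0.0978]
ee_rot: [[0.137, 0.991, 0.001], [0.991, -0.137, -0.003], [-0.002, 0.001, -1.0]]
ft_force: [-3.6, -1.5, 11.2]
opening: 1.001
```

Call:
move_arm --delta_pos '[[0, 0, 0.001]]' --angular '[[0, 0, 0]]' --gripper '[1]'

```text
time: 22.4
tool_pos: [0.5245, 0.0354, 0.0978]
ee_rot: [[0.138, 0.99, 0.001], [0.99, -0.138, -0.003], [-0.003, 0.001, -1.0]]
ft_force: [-3.0, -0.6, 11.1]
opening: 1.002
```

About 11 N, steady. I'll hold it and check stability and the bubble from all three cameras.

```bash
python3 - <<'E'
from h import *
for k in range(5):
  im={n:capture(n) for n in("top","side","wrist")};s=state();print(round(s["time"],2),np.round(s["ft_force"],1),np.round(s["tool_pos"],4))
c=np.zeros((600,800,3),np.uint8)
c[:300,:400]=cv2.resize(im["top"][200:275,205:305],(400,300),interpolation=cv2.INTER_CUBIC)
c[:300,400:]=cv2.resize(im["side"][180:285,260:400],(400,300),interpolation=cv2.INTER_CUBIC)
c[300:,:400]=cv2.resize(im["wrist"],(400,300))
c[300:,400:]=cv2.resize(im["wrist"][230:320,220:340],(400,300),interpolation=cv2.INTER_CUBIC)
cv2.imwrite("pics/c2.png",c)
for n in im: cv2.imwrite(f"pics/{n}9.png",im[n])
E
```

```text
22.55 [-2.7 -1.2 10.6] [0.5247 0.0354 0.0978]
22.7 [-2.9 -0.3 10.2] [0.5247 0.0355 0.0978]
22.85 [-2.6 -1.3 10.8] [0.5246 0.0354 0.0978]
23.0 [-3.1 -1.8 11.2] [0.5247 0.0355 0.0978]
23.15 [-2.9 -0.8 11.2] [0.5246 0.0355 0.0978]
```

View pics/c2.png

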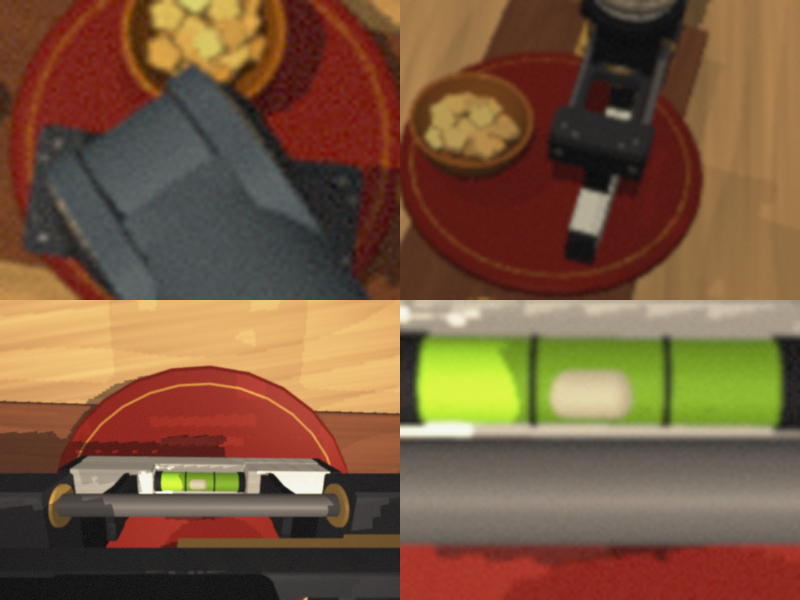

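The wrist view shows the lines at 533 and 667 in the crop and the bubble from 549 to 633, so it is between the lines with a small offset towards -y. I'll check that it has settled.

```bash
python3 - <<'E'
from h import *
def m(a):
  r=a[256:261,220:340].astype(float).mean(0);u=np.arange(220,340)
  B=r[:,0];b=u[(B>.5*B[35:75].max())&(u>250)&(u<300)]
  g=a[246:252,220:340].astype(float).mean(0)[:,1];l=[250+g[30:50].argmin(),285+g[65:95].argmin()]
  return l,b.min(),b.max()
print(m(cv2.imread("pics/wrist9.png")))
for k in range(10): a=capture("wrist")
s=state();print(m(a),s["time"],np.round(s["ft_force"],1))
E
```

```text
([np.int64(259), np.int64(300)], np.int64(265), np.int64(289))
([np.int64(259), np.int64(300)], np.int64(265), np.int64(289)) 23.65 [-3.8 -1.5 11.6]
```

```bash
python3 -c "
from rig import *
print(finish_job(),state()['ft_force'])"
```

```text
the job is handed in; nothing more can be done
the job is handed in; nothing more can be done
```

The bolt is home, the bubble lies between its two lines, and I handed the job in while still pressing the level. The clock stood at about 23.7 s of the 72 s allowed.

- **Bolt:** I drew it in by its stud, then pushed it from behind to a firm stop at 23 N. The stud-to-rim distance went from 55 mm to about 33–34 mm (33 mm is home).
- **Knob:** I turned it about 2.5 rad clockwise. The wrist camera then showed the bubble centred between the lines before I pressed.
- **Press:** I pressed with the open fingers on both bare ends of the level, at a steady 10–12 N. There was also about 3 N sideways, and one brief peak of about 21 N at first contact.
- **Bubble under the press:** It settled about 1.3 mm towards -y from the middle, unchanged over the last half second. It is still between the lines, but with only about 1.2 mm to spare on that side for its full 16 mm length.

I never touched the bowl, bell, tortoise or flask. Early on, one wrist-camera reading of the stud was about 10 mm off because the arm was still moving; I recalculated it with the recorded arm position.

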